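Load and clamp a tile-mould plate with its drilling template

ROBOT

A 6-joint arm with a two-finger parallel gripper is mounted at the origin on the work surface. World frame = base frame: x ahead of the robot, y to its left, z up, the work surface at z = 0. Lengths are in m, angles in degrees, forces in N, time in s.
With the tool pointing down it reaches from about 0.375 to 0.9 m from the base axis. Payload 3.1 kg.
Tool frame: the origin (TCP) lies on the centre line of the jaws, within the pads' length; the fingertips stand 25 mm ahead of it and the grasp point (between the pads) lies 6 mm ahead of it; y points along the fingers, x is the direction in which the jaws open and shut, and the axes are right-handed (so a half turn about y gives the same grasp; the last joint's range is limited). The gripper opens to 87 mm and grips with 3 to 60 N. Pads are 19 mm wide; open, the fingers measure 117 mm over their backs; the gripper's body (75 mm by 190 mm) begins 51 mm behind the grasp point.
Start: joints at [-80.701, 30.224, 82.088, -0, 67.689, -10.227], TCP at [0.209, -0.589, 0.248] pointing down, gripper open.
Joint ranges: [-176.69, 176.69], [-43.24, 126.21], [12.49, 139.97], [-82, 262], [0, 151.66], [-163.58, 163.58]. Speed limits (degrees/s): [159.86, 159.86, 180, 180, 180, 180].

INTERFACE

Orientations are given as a 3x3 rotation matrix whose columns are the frame's x, y, z axes.
In Python, from rig import * gives the robot as it stands.
- The arm moves only by the tool play_rows, never from a script. Its argument "commands" is a list of rows, each a list of 2 entries, a list of its own where there are three numbers: the shift along the world's x, y, z in m, then the turn, a rotation vector about the world's x, y, z in rad. A call has 1 to 10 rows; each row is the pose to reach, as a shift and turn from the pose commanded when the call began; what a row does not reach only later rows make up. A row lasts 1/8 s, in which the tool goes at most 62.5 mm and 10.7 degrees, less where a joint would pass 70% of its speed; a pose out of reach is approached as far as the arm can. A call with a gripper value outside its range is refused whole. "gripper" is the finger opening in m, from 0 to 0.087, set as the call begins (left out, the last holds). The fingers move at their own pace and stop on an object; the grip force is fixed at half the most. Time passes only in rows, so rows that repeat a pose let the fingers close. It gives the time, the measured TCP pose, the force and the opening at its end, in the units of the state.
- read_state(): the state, without advancing time (a new reading comes with each control period).
- capture(name): name is "side" or "top" or "wrist"; returns a dict with "frame" (400x640x3 uint8, red, green, blue), "depth" (400x640 float32, m along the optical axis (not along the pixel's ray), 0 where there is no reading), "mtx" (3x3 intrinsics, pixels), "dist_coeffs" ([k1, k2, p1, p2, k3] as OpenCV has them; the pictures are not rectified), "cam_to_world" (4x4, takes a point from camera to world coordinates); the wrist camera has in their place "hand_eye" (4x4, takes a point from camera to tool coordinates, whose origin is the TCP and whose axes are the tool frame's). Camera axes: x right, y down, z forward; pixel columns grow to the right and rows downward; lengths in m; the calibration is good to about 2 mm. A picture is of the moment at which its call begins: read the wrist's pose just before it.
- hand_in(): hands the job in, once; it reports no verdict.
The state is a dict: "time_s": time; "joint_positions": joint angles; "qvel": joint speeds; "tau": joint torques, N m; "position": TCP position; "tcp_rot": TCP orientation; "force": force on the tool from outside, world axes, zero at the start; "moment": the same for the moment, N m; "opening": opening from 0.0 (shut) to 1.0 (fully open).
Only numpy, scipy, OpenCV 4.12 (cv2) and the standard library are available. Lean on these libraries where they do the work, as an engineer would, in place of code of your own. Each camera call takes 0.05 s, during which the arm holds its last target. There are 200 camera calls.

TASK

Get the border-tile mould plate ready for drilling: lower the grey engraved plate over the four posts of the green jig and make sure it is pressed fully home past the spring plunger, flat on all four post shoulders, then take your hand off and lay the brass template over the same posts, flat on the plate. Only then push the red handle of the toggle clamp all the way down so that the rubber foot holds the stack; set the plates down gently and leave the pliers, marker and steel offcut where they lie.

Things in the scene. Friction and masses are not known exactly. Their poses are not given: they have to be found in the camera images.
- jig: Green drilling jig, fixed on the bench; origin on the bench under the centre of its four posts, z up, y along the jig towards the clamp. Base 120 mm in x, y = -110 to +170 mm, 15 mm high. The clamp stands on a riser at the +y end; its arm, hinged at y = 115, z = 72 mm, stands upright when open (top 180 mm above the bench); closed, its foot presses at y = 21 mm.
- seat_centre (a point): Centre of the four post shoulders, at seat height, 27 mm above the bench; axes as the jig. Steel posts at x = +-15, y = +-60 mm: a shoulder 20 mm across, its top at seat height, carries the plate; above it a 10 mm pin rises 31 mm, its top 9 mm tapering to 4 mm across.
- plunger (a point): Brass spring plunger, 16 mm wide, at the jig's -y end; the point is on its front face 5 mm above seat height. Its slanted lead-in above that catches the plate's lower edge: under its own weight this end stays 4 to 9 mm high. A push down of 8 to 20 N on that half of the plate (say y = -37 mm, clear of the posts) drives it back; the plate drops home and stays. Its housing, 37 mm high, ends below the template.
- clamp_pivot (a point): Hinge axis of the clamp's red handle, 148 mm from the post centre along jig y, 77 mm above the bench. The axis runs along jig x.
- clamp_handle (a joint): Angle of the red handle: 0 open (rising at 66 degrees from the pivot towards jig +y), 1.15 rad fully closed (level, pointing to jig +y). Closing swings the arm over and down onto the stack. The handle stays where it is left (about 0.12 N m of friction) and locks over centre at the end.
- handle_grip (a point): Point on the middle line of the red handle, 90 mm from its pivot, 25 mm short of its end. The grip is round, 18 mm thick, from 33 to 115 mm from the pivot.
- pattern_centre (a point): Centre (half-way up) of the grey engraved steel mould plate: 54 mm (x) by 150 mm (y) by 12 mm thick, z up, engraved face up, about 0.74 kg, lying flat on the bench. Four 13 mm holes at x = +-15, y = +-60 mm; either way round is right. Home on the jig its centre is 33 mm above the jig's origin.
- template_centre (a point): Centre (half-way up) of the brass drilling template: 58 mm (x) by 150 mm (y) by 6 mm thick, z up, about 0.42 kg, lying flat on the bench. The same four 13 mm holes at x = +-15, y = +-60 mm; either way round is right. Flat on the seated plate its centre is 42 mm above the jig's origin.
- pliers_centre (a point): Middle of the blue-handled pliers, 180 mm long, 60 mm wide, 13 mm high, lying on the bench beyond the jig. Leave alone.
- marker_centre (a point): Middle of the white marker with red cap, 130 mm long, 19 mm thick, on the bench beyond the jig. Leave alone.
- offcut_centre (a point): Middle of the dark steel offcut, 60 by 85 by 30 mm high, on the bench to the left. Leave alone.
Not all that is in view belongs to the job. What is meant by the part that bears template_centre is not orange, and is the smaller of those in its own colour.

How it is judged (in metres and radians):
On the way, in this order (a step that is already met when the one before it is completed fails the run):
1. the grey plate is over the four posts, fully home and flat on the shoulders, and let go, with the clamp still open (z of pattern_centre in the frame of jig between 0.0315 and 0.0345 m and horizontal distance between pattern_centre and jig below 0.004 m and angle between pattern_centre's own z axis and vertical below 0.015 rad and angle between the y axis of pattern_centre and the y axis of jig, either way round below 0.06 rad and contact force between the fingers and pattern_plate below 0.2 N and value of joint clamp_handle below 0.3 rad), for 0.2 s.
2. the brass template is over the posts, flat on the home plate, and let go, with the clamp still open (z of pattern_centre in the frame of jig between 0.0315 and 0.0345 m and horizontal distance between each of pattern_centre, template_centre and jig below 0.004 m and angle between pattern_centre's own z axis and vertical below 0.015 rad and angle between the y axis of each of pattern_centre, template_centre and the y axis of jig, either way round below 0.06 rad and z of template_centre in the frame of jig between 0.04 and 0.044 m and angle between template_centre's own z axis and vertical below 0.02 rad and contact force between the fingers and template below 0.2 N and value of joint clamp_handle below 0.3 rad), for 0.2 s.
At the end, for the whole second after the job is handed in: Plate home on the jig (centre within 1.5 mm of seated height, 4 mm of the post centre, level to 0.015 rad), template flat on it (2 mm in height, 4 mm sideways, 0.02 rad), clamp handle fully down (past 1.08 rad) with its rubber foot pressing on the template (z of pattern_centre in the frame of jig between 0.0315 and 0.0345 m and horizontal distance between each of pattern_centre, template_centre and jig below 0.004 m and angle between pattern_centre's own z axis and vertical below 0.015 rad and angle between the y axis of each of pattern_centre, template_centre and the y axis of jig, either way round below 0.06 rad and z of template_centre in the frame of jig between 0.04 and 0.044 m and angle between template_centre's own z axis and vertical below 0.02 rad and value of joint clamp_handle above 1.08 rad and contact force between clamp_arm and template above 1 N); the robot touches nothing.
It fails at once if the clamp is brought down (handle past 0.65 rad) while the plate or the template is not home (value of joint clamp_handle above 0.65 rad and not ((z of pattern_centre in the frame of jig between 0.0308 and 0.0352 m and horizontal distance between pattern_centre and jig below 0.004 m and angle between pattern_centre's own z axis and vertical below 0.022 rad and angle between the y axis of pattern_centre and the y axis of jig, either way round below 0.06 rad) and (z of template_centre in the frame of jig between 0.039 and 0.045 m and horizontal distance between template_centre and jig below 0.004 m and angle between template_centre's own z axis and vertical below 0.03 rad and angle between the y axis of template_centre and the y axis of jig, either way round below 0.06 rad))).
It fails at once if the grey plate or the template is dropped over the posts (falls faster than 0.4 m/s, a drop of some 8 mm) instead of being lowered gently ((horizontal distance between pattern_centre and jig below 0.03 m and z of pattern_centre in the frame of jig below 0.056 m and linear speed of pattern_plate above 0.4 m/s) or (horizontal distance between template_centre and jig below 0.03 m and z of template_centre in the frame of jig below 0.06 m and linear speed of template above 0.4 m/s)).
It fails at once if the pliers, the marker or the offcut is moved more than 30 mm (distance of any of pliers_centre, marker_centre, offcut_centre from where it was at the start of the episode above 0.03 m).
It also fails if it takes over 72 s, if anything falls off the work surface, if the arm or the gripper's body presses on something with over 40 N, if the wrist force passes 120 N, or if a joint passes its speed limit or range.

## Working session

There is one attempt and no reset: what is moved stays moved. The work goes in short steps, Python scripts to look and compute and a tool call to move; the robot and the scene stay as the last step left them, time stands still between calls to the robot, and variables do not carry over. Pictures are saved under pics/ and viewed, about 8 in all and at most 12, crops included, and the job is handed in when it is done.

Besides the shell and the picture viewer there is one more tool, called in YAML: its name, and indented under it one key for each argument. play_rows: Moves the arm, as the interface text tells. Its arguments: {"type":"object","properties":{"commands":{"type":"array"},"gripper":{"type":"number"}},"required":["commands"]}

```bash
mkdir -p pics; ls; cat > h.py <<'E'
from rig import *
import numpy as np, cv2
def cap(n):
    s=read_state(); c=capture(n)
    if 'cam_to_world' in c: T=np.array(c['cam_to_world'])
    else:
        W=np.eye(4); W[:3,:3]=np.array(s['tcp_rot']); W[:3,3]=s['position']; T=W@np.array(c['hand_eye'])
    c['T']=T; return c
def ray(c,uv,z):
    p=cv2.undistortPoints(np.array(uv,float).reshape(-1,1,2),np.array(c['mtx']),np.array(c['dist_coeffs'])).reshape(-1,2)
    d=np.c_[p,np.ones(len(p))]@c['T'][:3,:3].T; o=c['T'][:3,3]
    return o+d*((z-o[2])/d[:,2])[:,None]
def dpt(c,uv):
    p=cv2.undistortPoints(np.array(uv,float).reshape(-1,1,2),np.array(c['mtx']),np.array(c['dist_coeffs'])).reshape(-1,2)
    u=np.round(np.array(uv)).astype(int).reshape(-1,2); z=c['depth'][u[:,1],u[:,0]]
    return (np.c_[p,np.ones(len(p))]*z[:,None])@c['T'][:3,:3].T+c['T'][:3,3]
def px(c,P):
    Ti=np.linalg.inv(c['T']); r,_=cv2.Rodrigues(Ti[:3,:3])
    return cv2.projectPoints(np.array(P,float).reshape(-1,3),r,Ti[:3,3],np.array(c['mtx']),np.array(c['dist_coeffs']))[0].reshape(-1,2)
def save(c,n,box=None,f=1):
    im=c['frame'][:,:,::-1]
    if box: im=im[box[1]:box[3],box[0]:box[2]]
    cv2.imwrite('pics/'+n+'.png',cv2.resize(im,None,fx=f,fy=f,interpolation=cv2.INTER_CUBIC))
E
python3 - <<'E'
from h import *
a=cap('top');b=cap('side')
import pickle; pickle.dump((a,b),open('first.pkl','wb'))
for c in (a,b): print(c['T'].round(3).tolist(),c['mtx'])
im=np.vstack([a['frame'],b['frame']])[:,:,::-1]
save(a,'top1',None,1.25)
save(b,'side1',None,1.25)
s=read_state();print(s)
E
```

```text
pics
[[0.008, -0.997, 0.078, 0.438], [-1.0, -0.008, -0.001, 0.03], [0.002, -0.078, -0.997, 1.403], [0.0, 0.0, 0.0, 1.0]] [[373.4207281    0.         317.81738741]
 [  0.         373.4207281  203.52782211]
 [  0.           0.           1.        ]]
[[0.951, 0.199, -0.237, 0.765], [0.309, -0.581, 0.753, -0.73], [0.012, -0.789, -0.614, 0.731], [0.0, 0.0, 0.0, 1.0]] [[366.95046608   0.         317.40688414]
 [  0.         366.95046608 199.24419942]
 [  0.           0.           1.        ]]
{'time_s': 0.1, 'joint_positions': array([-8.07012299e+01,  3.02726048e+01,  8.21494708e+01, -1.90865154e-03,
        6.76883945e+01, -1.02277634e+01]), 'qvel': array([ 0.09835222, -0.10041579, -0.18808882,  0.01760098,  0.1419662 ,
        0.04501082]), 'tau': array([ 1.31764773e-04, -4.40984237e+01, -1.77151287e+01,  6.34513004e-02,
        5.33836358e-02, -3.51773292e-05]), 'position': array([ 0.2088165 , -0.58843651,  0.24667816]), 'tcp_rot': array([[ 3.34254979e-01, -3.41955499e-04,  9.42482622e-01],
       [-9.42480763e-01,  1.89775134e-03,  3.34255008e-01],
       [-1.90289799e-03, -9.99998141e-01,  3.12046354e-04]]), 'force': array([ 0.05211633, -0.61574919, -0.07026337]), 'moment': array([ 0.01659309,  0.02279823, -0.01196031]), 'opening': 1.0014467751527147}
```

View pics/top1.png

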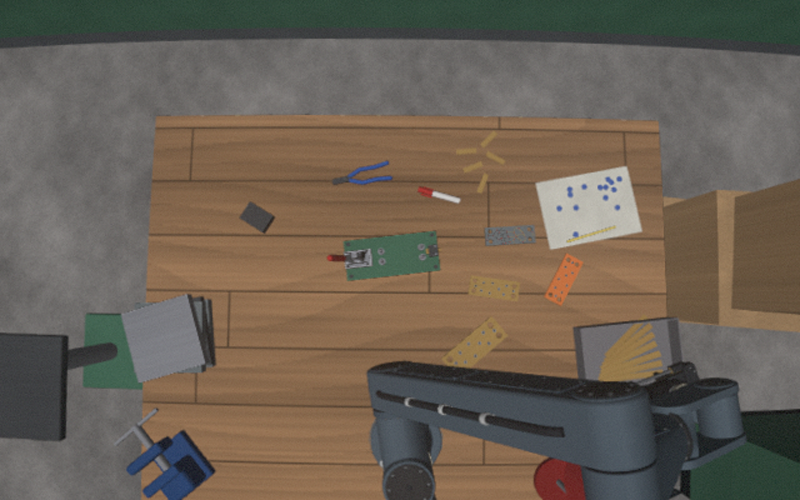

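View pics/side1.png

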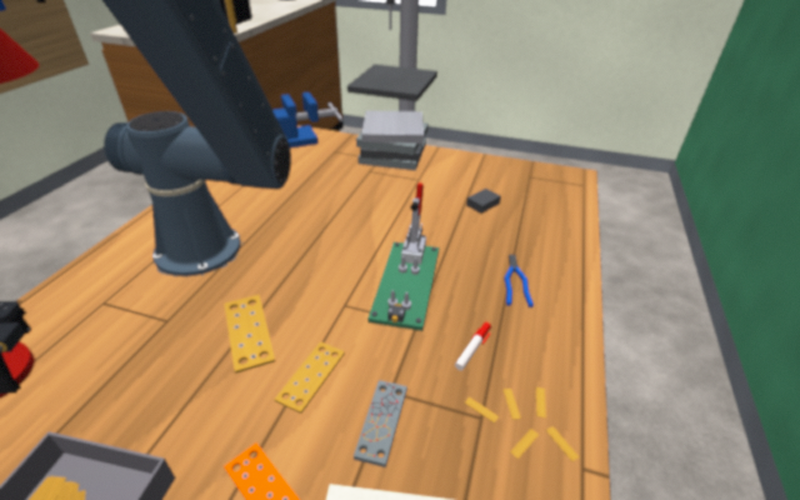

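The top view (1.25x) shows the jig at (393,255), with its clamp to the left and the red handle at (335,258). The grey plate is at (511,235).

Candidates for the template:
- brass at (495,288)
- larger brass at (475,343)
- orange at (563,279)

Loose yellow strips lie near (483,160). By the description, I choose the smaller brass part at (495,288), and I'll measure both to confirm.

```bash
python3 - <<'E'
from h import *
import pickle
for nm,c in zip(('top','side'),pickle.load(open('first.pkl','rb'))):
    hsv=cv2.cvtColor(c['frame'],cv2.COLOR_RGB2HSV)
    if nm=='top': seeds={'plate':(409,188,.012),'brassS':(396,230,.006),'brassL':(380,275,.006),'jig':(322,201,.015)}
    else: seeds={'plate':(305,338,.012),'brassS':(248,301,.006),'brassL':(199,266,.006),'jig':(331,218,.015)}
    for k,(u,v,z) in seeds.items():
        pad=60
        print(nm,k,hsv[v,u],dpt(c,[(u,v)]).round(3))
        h,s,w=[hsv[:,:,i].astype(int) for i in range(3)]
        m={'plate':s<70,'brassS':(h>=18)&(h<32)&(s>105),'brassL':(h>=18)&(h<32)&(s>105),'jig':(h>50)&(h<90)&(s>60)}[k].astype(np.uint8)
        m=cv2.morphologyEx(m,cv2.MORPH_OPEN,np.ones((2,2)));m=cv2.morphologyEx(m,cv2.MORPH_CLOSE,np.ones((5,5)))
        cs,_=cv2.findContours(m,cv2.RETR_EXTERNAL,cv2.CHAIN_APPROX_NONE)
        best=max(cs,key=lambda q:cv2.pointPolygonTest(q,(u,v),True))
        P=ray(c,best.reshape(-1,2),z)[:,:2]
        r=cv2.minAreaRect((P*1000).astype(np.float32));print('   rect mm',np.round(r[0],1),np.round(r[1],1),round(r[2],1),len(best))
E
python3 -c "
from h import *
import pickle
a,b=pickle.load(open('first.pkl','rb'))
save(a,'crop',(240,160,460,310),3.6)"
```

```text
top plate [ 75  14 113] [[ 0.609 -0.315  0.008]]
   rect mm [ 606.1 -313.2] [ 56.1 153.5] 4.2 105
top brassS [ 19 126 154] [[ 0.451 -0.266  0.003]]
   rect mm [ 446.5 -264.3] [148.1  56.7] 82.3 101
top brassL [ 18 128 149] [[0.438 0.03  1.403]]
   rect mm [ 271.8 -206.2] [ 76.1 193.4] 40.1 112
top jig [ 68  65 102] [[0.557 0.013 0.013]]
   rect mm [541.6  42.1] [116.8 272.4] 6.9 279
side plate [100  19 158] [[ 0.612 -0.318  0.012]]
   rect mm [ 613.5 -313.6] [ 54.3 154.8] 3.9 168
side brassS [ 20 173 229] [[ 0.452 -0.268  0.007]]
   rect mm [ 453.4 -263.8] [153.   61.6] 82.2 135
side brassL [ 18 126 218] [[ 0.283 -0.21   0.008]]
   rect mm [ 279.5 -204.7] [ 78.7 201.4] 40.0 163
side jig [ 83  18 114] [[0.557 0.067 0.021]]
   rect mm [551.3  35.5] [115.8 277.3] 6.6 247
```

View pics/crop.png

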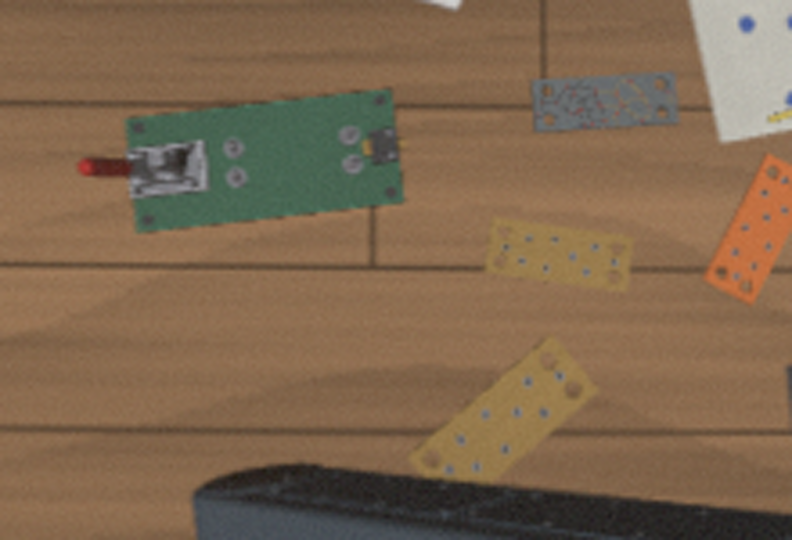

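The smaller brass part measures about 150x58 mm (brass at (563,255) in the crop) and the other about 195x77 mm, so my choice stands. Next I'll go above the grey plate.

play_rows:
  commands:
    - [[0.4, 0.2755, -0.028], [0, 0, 1.303]]
    - [[0.4, 0.2755, -0.028], [0, 0, 1.303]]
    - [[0.4, 0.2755, -0.028], [0, 0, 1.303]]
    - [[0.4, 0.2755, -0.028], [0, 0, 1.303]]
    - [[0.4, 0.2755, -0.028], [0, 0, 1.303]]
    - [[0.4, 0.2755, -0.028], [0, 0, 1.303]]
    - [[0.4, 0.2755, -0.028], [0, 0, 1.303]]
    - [[0.4, 0.2755, -0.028], [0, 0, 1.303]]
    - [[0.4, 0.2755, -0.028], [0, 0, 1.303]]
    - [[0.4, 0.2755, -0.028], [0, 0, 1.303]]
  gripper: 0.087

```text
time_s: 1.35
position: [0.6082, -0.3134, 0.2189]
tcp_rot: [[0.997, -0.002, -0.073], [0.073, 0.0, 0.997], [-0.002, -1.0, 0.0]]
force: [-0.2, -0.4, -0.3]
opening: 1.002
```

```bash
python3 - <<'E'
from h import *
s=read_state();print(s['time_s'],s['position'],s['tcp_rot'].round(4).tolist(),s['force'])
c=cap('wrist');save(c,'w1',None,1.0);print(c['T'].round(3).tolist(),np.array(c['hand_eye']).round(3).tolist())
import pickle;pickle.dump(c,open('w1.pkl','wb'))
print(px(c,[[.609,-.3135,.012]]))
E
```

```text
1.35 [ 0.60824801 -0.31344421  0.2188892 ] [[0.9973, -0.0017, -0.0734], [0.0734, 0.0003, 0.9973], [-0.0017, -1.0, 0.0004]] [-0.15441761 -0.41939639 -0.33239337]
[[0.997, 0.071, 0.019, 0.604], [0.073, -0.958, -0.278, -0.237], [-0.002, 0.278, -0.96, 0.358], [0.0, 0.0, 0.0, 1.0]] [[1.0, -0.0, -0.0, 0.001], [-0.0, -0.279, 0.96, -0.139], [-0.0, -0.96, -0.279, 0.076], [0.0, 0.0, 0.0, 1.0]]
[[318.92892926 184.04799399]]
```

View pics/w1.png

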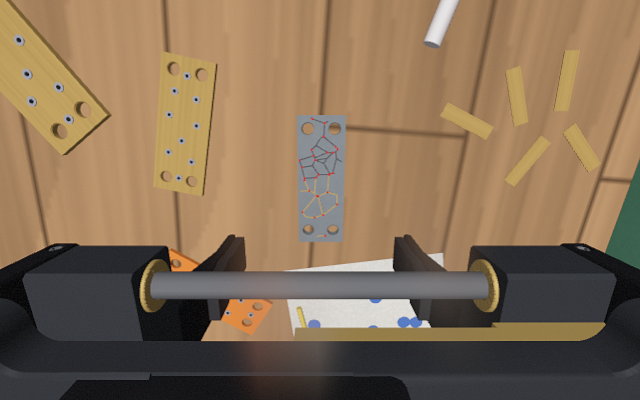

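The wrist view shows the grey plate at (321,178), unoccluded between the jaws, and the small brass template at (185,123).

```bash
cat >> h.py <<'E'
def rect(c,u,v,z,kind,box=None):
    hsv=cv2.cvtColor(cv2.GaussianBlur(c['frame'],(3,3),0),cv2.COLOR_RGB2HSV).astype(int)
    h,s,w=[hsv[:,:,i] for i in range(3)]
    m=(s<60) if kind=='grey' else ((h>=19)&(h<32)&(s>115))
    m=m.astype(np.uint8)
    if box: k=np.zeros_like(m);k[box[1]:box[3],box[0]:box[2]]=1;m*=k
    m=cv2.morphologyEx(m,cv2.MORPH_CLOSE,np.ones((5,5)));m=cv2.morphologyEx(m,cv2.MORPH_OPEN,np.ones((7,7)))
    cs,_=cv2.findContours(m,cv2.RETR_EXTERNAL,cv2.CHAIN_APPROX_NONE)
    b=max(cs,key=lambda q:cv2.pointPolygonTest(q,(float(u),float(v)),True))
    r=cv2.minAreaRect((ray(c,b.reshape(-1,2),z)[:,:2]*1000).astype(np.float32))
    return [np.round(x,1) for x in r]
E
python3 - <<'E'
from h import *
import pickle;c=pickle.load(open('w1.pkl','rb'))
hsv=cv2.cvtColor(c['frame'],cv2.COLOR_RGB2HSV)
print(hsv[110,185],hsv[110,230],hsv[160,310],hsv[160,280])
print('plate',rect(c,310,145,.012,'grey',(270,90,370,250)),dpt(c,[(330,190)]))
print('brass',rect(c,190,105,.006,'b',(140,40,225,205)),dpt(c,[(190,150)]))
# holes
for n,uv,z in(('p',[(308,129),(334,129),(308,229),(333,229)],.012),('b',[(174,69),(204,73),(166,176),(193,181)],.006)):
    P=ray(c,uv,z)[:,:2]*1000; print(n,P.mean(0).round(1)); d=(P[:2].mean(0)-P[2:].mean(0));print(np.hypot(*d),np.degrees(np.arctan2(d[1],d[0])))
E
```

```text
[ 20 130 188] [ 16 108 192] [104  22 149] [ 15 108 177]
plate [array([ 610.7, -310.6]), array([ 54.5, 150. ]), np.float64(4.0)] [[ 0.62249925 -0.31952356  0.01269078]]
brass [array([ 450.5, -261.3]), array([150.2,  58.9]), np.float64(82.3)] [[ 0.4583993  -0.28534887  0.00827539]]
p [ 610.9 -310.1]
118.89615276165726 94.01262212556313
b [ 451.9 -260.6]
120.60906153140128 82.03759625395463
```

play_rows:
  commands:
    - [[0.0026, 0.0029, -0.06], [0, 0, -0.003]]
    - [[0.0026, 0.0029, -0.12], [0, 0, -0.003]]
    - [[0.0026, 0.0029, -0.165], [0, 0, -0.003]]
    - [[0.0026, 0.0029, -0.18], [0, 0, -0.003]]
    - [[0.0026, 0.0029, -0.187], [0, 0, -0.003]]
    - [[0.0026, 0.0029, -0.19], [0, 0, -0.003]]
    - [[0.0026, 0.0029, -0.19], [0, 0, -0.003]]

```text
time_s: 2.28
position: [0.6124, -0.3114, 0.0313]
tcp_rot: [[0.998, 0.002, -0.07], [0.07, -0.002, 0.998], [0.002, -1.0, -0.002]]
force: [0.8, -0.0, 0.3]
opening: 1.004
```

play_rows:
  commands:
    - [[-0.001, 0.0005, -0.003], [0, 0, 0]]
    - [[-0.001, 0.0005, -0.003], [0, 0, 0]]

```text
time_s: 2.52
position: [0.6105, -0.31, 0.027]
tcp_rot: [[0.998, 0.0, -0.07], [0.07, -0.0, 0.998], [0.0, -1.0, -0.0]]
force: [0.8, 0.1, -0.9]
opening: 1.001
```

play_rows:
  commands:
    - [[0, 0, 0], [0, 0, 0]]
    - [[0, 0, 0], [0, 0, 0]]
    - [[0, 0, 0], [0, 0, 0]]
    - [[0, 0, 0], [0, 0, 0]]
  gripper: 0.04

```text
time_s: 3.02
position: [0.6103, -0.3101, 0.0265]
tcp_rot: [[0.998, -0.001, -0.07], [0.07, 0.0, 0.998], [-0.001, -1.0, 0.0]]
force: [-1.0, -0.0, 1.0]
opening: 0.629
```

play_rows:
  commands:
    - [[0, 0, 0.02], [0, 0, 0]]
    - [[0, 0, 0.06], [0, 0, 0]]
    - [[-0.01, 0.04, 0.11], [0, 0, 0.02]]
    - [[-0.025, 0.09, 0.15], [0, 0, 0.048]]
    - [[-0.035, 0.14, 0.18], [0, 0, 0.048]]
    - [[-0.042, 0.17, 0.19], [0, 0, 0.048]]
    - [[-0.044, 0.18, 0.19], [0, 0, 0.048]]
    - [[-0.044, 0.18, 0.19], [0, 0, 0.048]]
    - [[-0.044, 0.18, 0.19], [0, 0, 0.048]]

```text
time_s: 4.15
position: [0.5667, -0.1313, 0.2159]
tcp_rot: [[0.993, -0.0, -0.117], [0.117, -0.0, 0.993], [-0.001, -1.0, -0.0]]
force: [0.3, -0.7, -5.3]
opening: 0.616
```

```bash
python3 - <<'E'
from h import *
s=read_state();print(s['time_s'],s['position'],s['tcp_rot'].round(4).tolist(),s['force'],s['opening'])
c=cap('wrist');save(c,'w2',None,1.0)
import pickle;pickle.dump(c,open('w2.pkl','wb'))
print(px(c,[[.5495,.0092,.027]]))
E
```

```text
4.15 [ 0.56667786 -0.13130365  0.21592946] [[0.9932, -0.0005, -0.1168], [0.1168, -0.0004, 0.9932], [-0.0005, -1.0, -0.0004]] [ 0.32861961 -0.66621504 -5.33779479] 0.6155758516197751
[[317.2319398   46.90908508]]
```

View pics/w2.png

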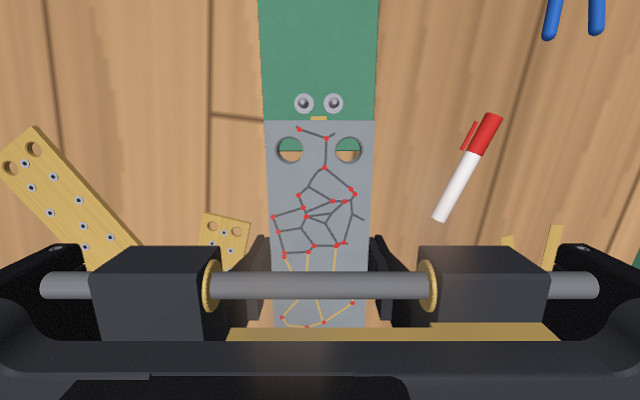

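The wrist view shows the -y posts at (304,103) and (333,103), the plunger at (319,118) and the plate in the jaws with its far holes at (289,150) and (348,150). The green base edges are visible too.

```bash
cat >> h.py <<'E'
def jig(c,v0,v1):
    hsv=cv2.cvtColor(cv2.GaussianBlur(c['frame'],(3,3),0),cv2.COLOR_RGB2HSV).astype(int)
    m=(hsv[:,:,0]>50)&(hsv[:,:,0]<95)&(hsv[:,:,1]>55)
    L=[];R=[]
    for v in range(v0,v1):
        w=np.where(m[v,230:420])[0]+230
        if len(w)>20: L.append((w[0]-.5,v));R.append((w[-1]+.5,v))
    out=[]
    for E in(L,R):
        P=ray(c,E,.015)[:,:2]*1000
        vx,vy,x,y=cv2.fitLine(P.astype(np.float32),cv2.DIST_HUBER,0,.01,.01).ravel()
        if vy<0: vx,vy=-vx,-vy
        out.append((np.degrees(np.arctan2(vy,vx)).round(2),x,y))
    return out
E
python3 - <<'E'
from h import *
import pickle;c=pickle.load(open('w2.pkl','rb'))
j=jig(c,5,115);print(j)
s0=.2159
g=cv2.cvtColor(c['frame'],cv2.COLOR_RGB2GRAY)
cir=cv2.HoughCircles(cv2.resize(g[80:130,280:360],None,fx=6,fy=6,interpolation=cv2.INTER_CUBIC),cv2.HOUGH_GRADIENT,1,60,param1=80,param2=25,minRadius=30,maxRadius=75)
uv=[(280+(q[0]-2.5)/6,80+(q[1]-2.5)/6) for q in cir[0]];print(uv,cir[0][:,2]/6)
print('shoulder',ray(c,uv,.027)*1000)
r=rect(c,320,200,s0-.0145,'grey',(250,121,390,240));print('plate',r)
h=[(289.5,150),(348,150)];print(ray(c,h,s0-.0145)*1000)
save(c,'w2c',(250,70,390,175),5.6)
E
```

```text
[(np.float32(96.99), np.float32(492.19162), np.float32(-2.464116)), (np.float32(96.83), np.float32(610.1648), np.float32(6.1066175))]
[(np.float32(303.5), np.float32(103.0)), (np.float32(333.83334), np.float32(103.5))] [10.066667 10.983334]
shoulder [[541.45428483 -44.51028297  27.        ]
 [572.60863649 -41.34506508  27.        ]]
plate [array([562.8, -88.8]), array([54.8, 62.4]), np.float64(6.7)]
[[546.08950905 -73.51216063 201.4       ]
 [575.33141421 -70.07599098 201.4       ]]
```

View pics/w2c.png

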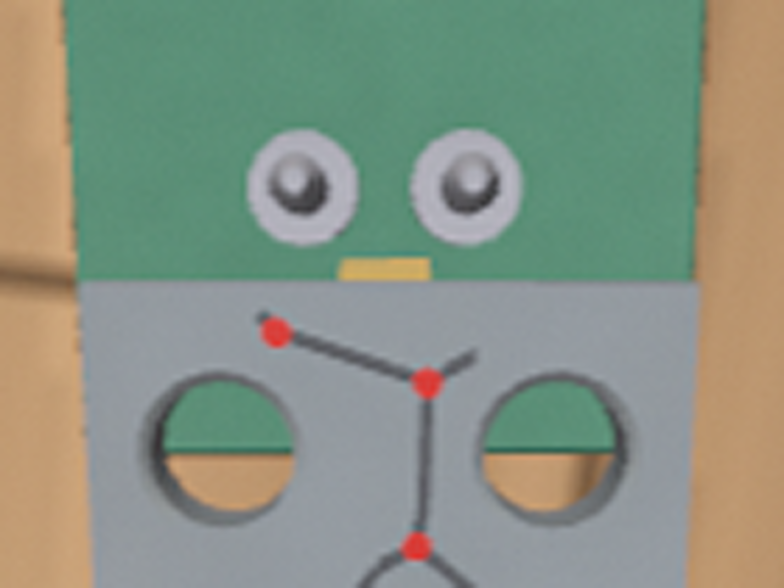

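play_rows:
  commands:
    - [[-0.004, 0.04, -0.02], [0, 0, 0.003]]
    - [[-0.009, 0.085, -0.05], [0, 0, 0.003]]
    - [[-0.014, 0.12, -0.075], [0, 0, 0.003]]
    - [[-0.0165, 0.14, -0.09], [0, 0, 0.003]]
    - [[-0.0174, 0.1478, -0.1], [0, 0, 0.003]]
    - [[-0.0174, 0.1478, -0.106], [0, 0, 0.003]]
    - [[-0.0174, 0.1478, -0.106], [0, 0, 0.003]]
    - [[-0.0174, 0.1478, -0.106], [0, 0, 0.003]]

```text
time_s: 5.2
position: [0.55, 0.0166, 0.1112]
tcp_rot: [[0.993, 0.002, -0.119], [0.119, -0.0, 0.993], [0.002, -1.0, -0.001]]
force: [0.5, 0.4, -6.9]
opening: 0.618
```

```bash
python3 - <<'E'
from h import *
s=read_state();print(s['time_s'],s['position'],s['tcp_rot'].round(4).tolist(),s['force'],s['opening'])
c=cap('wrist');b=cap('side')
cv2.imwrite('pics/w3.png',np.vstack([cv2.resize(c['frame'][0:250,200:440],(720,750))[:,:,::-1],])[:600])
b2=cv2.resize(b['frame'][130:280,260:420,::-1],(640,600),interpolation=cv2.INTER_CUBIC)
a2=cv2.resize(c['frame'][0:240,255:385,::-1],None,fx=2.5,fy=2.5)[:600]
a2=cv2.resize(a2,None,fx=.5,fy=1) if a2.shape[1]>330 else a2
cv2.imwrite('pics/m3.png',np.hstack([b2,a2]))
import pickle;pickle.dump((c,b),open('w3.pkl','wb'))
E
```

```text
5.2 [0.55003156 0.01660329 0.11118939] [[0.9928, 0.0019, -0.1195], [0.1195, -0.0005, 0.9928], [0.0018, -1.0, -0.0007]] [ 0.51478133  0.44997432 -6.93368714] 0.61771158813761
```

View pics/m3.png

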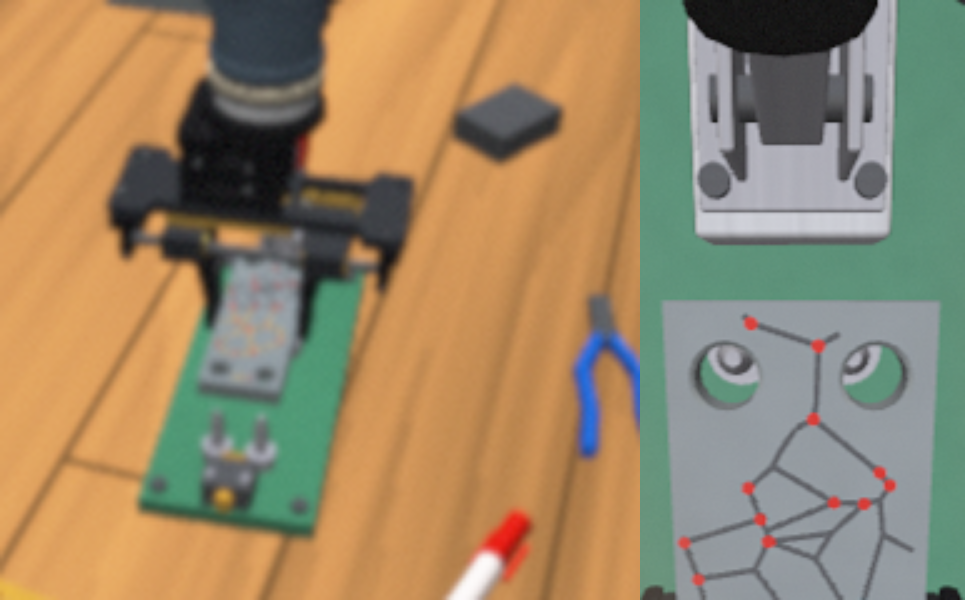

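The left half (side view) shows the plate over the jig. The right half (wrist view) shows the +y posts through the plate holes, with pin tips near (733,355) and (860,360) in the composite. I'll compare pins and holes in this one picture.

```bash
python3 - <<'E'
from h import *
import pickle;c,b=pickle.load(open('w3.pkl','rb'))
save(c,'w3z',(275,130,365,170),8.8)
f=lambda P:[(255+(x-640-1.2)/2.5,(y-1.2)/2.5) for x,y in P]
zt=.1112-.0145
print('holes',(ray(c,f([(728,376),(874,376)]),zt)*1000).round(1))
print('exp TCP+60v',550.0-7.2,16.6+59.6)
print('holes mean exp; pins',(ray(c,f([(733,355),(860,360)]),.058)*1000).round(1))
E
```

```text
holes [[529.4  74.4  96.7]
 [558.6  77.9  96.7]]
exp TCP+60v 542.8 76.2
holes mean exp; pins [[527.1  75.2  58. ]
 [558.8  77.7  58. ]]
```

View pics/w3z.png

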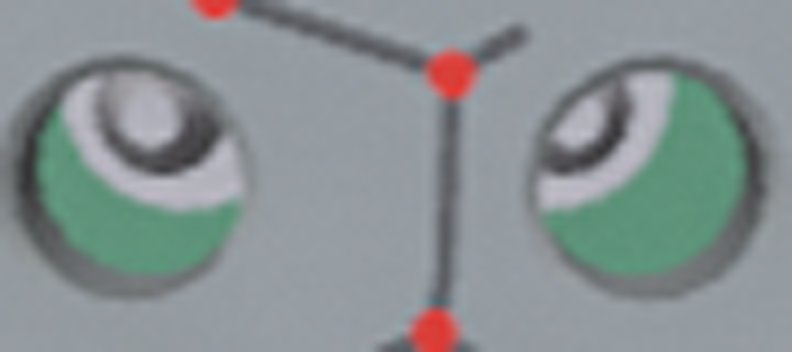

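```bash
python3 - <<'E'
from h import *
import pickle;c,b=pickle.load(open('w3.pkl','rb'))
f=lambda P:[(275+x/8.8-.45,130+y/8.8-.45) for x,y in P]
zt=.1112-.0145
H=ray(c,f([(132,177),(648,177)]),zt)[:,:2]*1000; P=ray(c,f([(150,115),(578,118)]),.058)[:,:2]*1000
print(H,P,P.mean(0)-H.mean(0))
E
```

```text
[[529.34459126  74.51675035]
 [558.6255214   78.02869179]] [[527.06118169  74.49140954]
 [557.32035543  77.91021904]] [-1.79428777 -0.07190678]
```

play_rows:
  commands:
    - [[-0.0014, 0, -0.01], [0, 0, 0.002]]
    - [[-0.0014, 0, -0.02], [0, 0, 0.002]]
    - [[-0.0014, 0, -0.022], [0, 0, 0.002]]
    - [[-0.0014, 0, -0.022], [0, 0, 0.002]]
    - [[-0.0014, 0, -0.022], [0, 0, 0.002]]

```text
time_s: 5.92
position: [0.548, 0.0177, 0.0887]
tcp_rot: [[0.992, 0.0, -0.123], [0.123, -0.0, 0.992], [0.0, -1.0, -0.0]]
force: [0.4, -0.5, -6.7]
opening: 0.617
```

play_rows:
  commands:
    - [[0.0003, -0.0008, -0.005], [0, 0, -0.002]]
    - [[0.0003, -0.0008, -0.01], [0, 0, -0.002]]
    - [[0.0003, -0.0008, -0.015], [0, 0, -0.002]]
    - [[0.0003, -0.0008, -0.015], [0, 0, -0.002]]

```text
time_s: 6.42
position: [0.5476, 0.0169, 0.0729]
tcp_rot: [[0.993, -0.001, -0.121], [0.121, 0.0, 0.993], [-0.001, -1.0, 0.0]]
force: [-0.6, -0.5, -6.7]
opening: 0.615
```

play_rows:
  commands:
    - [[0.0005, 0, -0.003], [0, 0, 0]]
    - [[0.0005, 0, -0.006], [0, 0, 0]]
    - [[0.0005, 0, -0.009], [0, 0, 0]]
    - [[0.0005, 0, -0.009], [0, 0, 0]]

```text
time_s: 6.92
position: [0.5483, 0.0169, 0.0643]
tcp_rot: [[0.993, -0.001, -0.121], [0.121, 0.0, 0.993], [-0.001, -1.0, 0.0]]
force: [-0.2, 0.5, -6.8]
opening: 0.615
```

play_rows:
  commands:
    - [[0, 0, -0.002], [0, 0, 0]]
    - [[0, 0, -0.004], [0, 0, 0]]
    - [[0, 0, -0.004], [0, 0, 0]]

```text
time_s: 7.3
position: [0.5485, 0.0172, 0.0606]
tcp_rot: [[0.993, 0.0, -0.121], [0.121, 0.0, 0.993], [0.0, -1.0, 0.0]]
force: [0.8, 1.9, -4.2]
opening: 0.618
```

play_rows:
  commands:
    - [[0, 0, -0.002], [0, 0, 0]]
    - [[0, 0, -0.004], [0, 0, 0]]
    - [[0, 0, -0.0055], [0, 0, 0]]
    - [[0, 0, -0.0055], [0, 0, 0]]

```text
time_s: 7.8
position: [0.5487, 0.0178, 0.0565]
tcp_rot: [[0.993, 0.001, -0.12], [0.12, 0.001, 0.993], [0.001, -1.0, 0.001]]
force: [-1.9, 5.7, 6.8]
opening: 0.612
```

play_rows:
  commands:
    - [[0, 0, 0], [0, 0, 0]]
    - [[0, 0, 0], [0, 0, 0]]
    - [[0, 0, 0], [0, 0, 0]]
  gripper: 0.08

```text
time_s: 8.18
position: [0.549, 0.0164, 0.0551]
tcp_rot: [[0.993, 0.001, -0.121], [0.121, -0.0, 0.993], [0.001, -1.0, -0.001]]
force: [1.2, 0.2, -0.3]
opening: 0.862
```

play_rows:
  commands:
    - [[0, 0, 0.03], [0, 0, 0]]
    - [[0, 0, 0.05], [0, 0, 0]]
    - [[0.0044, -0.037, 0.05], [0, 0, 0]]
    - [[0.0044, -0.037, 0.05], [0, 0, 0]]
    - [[0.0044, -0.037, 0.05], [0, 0, 0]]
    - [[0.0044, -0.037, 0.05], [0, 0, 0]]
  gripper: 0.0

```text
time_s: 8.93
position: [0.5524, -0.0195, 0.1047]
tcp_rot: [[0.993, -0.001, -0.121], [0.121, 0.0, 0.993], [-0.001, -1.0, 0.001]]
force: [0.8, 0.8, -0.0]
opening: 0.322
```

play_rows:
  commands:
    - [[0, 0, -0.01], [0, 0, 0]]
    - [[0, 0, -0.02], [0, 0, 0]]
    - [[0, 0, -0.03], [0, 0, 0]]
    - [[0, 0, -0.034], [0, 0, 0]]
    - [[0, 0, -0.034], [0, 0, 0]]

```text
time_s: 9.55
position: [0.5527, -0.0201, 0.0705]
tcp_rot: [[0.993, -0.001, -0.121], [0.121, 0.0, 0.993], [-0.001, -1.0, 0.0]]
force: [0.5, -0.7, 0.5]
opening: 0.009
```

play_rows:
  commands:
    - [[0, 0, -0.002], [0, 0, 0]]
    - [[0, 0, -0.004], [0, 0, 0]]
    - [[0, 0, -0.006], [0, 0, 0]]
    - [[0, 0, -0.006], [0, 0, 0]]

```text
time_s: 10.05
position: [0.5536, -0.0203, 0.0666]
tcp_rot: [[0.993, 0.002, -0.121], [0.121, -0.001, 0.993], [0.002, -1.0, -0.001]]
force: [0.4, 0.3, -0.1]
opening: 0.008
```

play_rows:
  commands:
    - [[0, 0, -0.0015], [0, 0, 0]]
    - [[0, 0, -0.003], [0, 0, 0]]
    - [[0, 0, -0.003], [0, 0, 0]]
    - [[0, 0, -0.003], [0, 0, 0]]

```text
time_s: 10.55
position: [0.5534, -0.0202, 0.0643]
tcp_rot: [[0.993, 0.002, -0.121], [0.121, -0.001, 0.993], [0.002, -1.0, -0.001]]
force: [-3.1, 0.8, 19.0]
opening: 0.01
```

play_rows:
  commands:
    - [[0, 0, -0.0015], [0, 0, 0]]
    - [[0, 0, -0.0015], [0, 0, 0]]
    - [[0, 0, -0.0015], [0, 0, 0]]

```text
time_s: 10.92
position: [0.5534, -0.0202, 0.0642]
tcp_rot: [[0.993, 0.002, -0.121], [0.121, -0.001, 0.993], [0.002, -1.0, -0.001]]
force: [-5.4, 0.8, 28.3]
opening: 0.005
```

play_rows:
  commands:
    - [[0, 0, 0.03], [0, 0, 0]]
    - [[0, 0, 0.08], [0, 0, 0]]
    - [[0.005, -0.04, 0.13], [0, 0, 0]]
    - [[0.008, -0.06, 0.15], [0, 0, 0]]
    - [[0.008, -0.06, 0.15], [0, 0, 0]]
    - [[0.008, -0.06, 0.15], [0, 0, 0]]
    - [[0.008, -0.06, 0.15], [0, 0, 0]]
  gripper: 0.087

```text
time_s: 11.8
position: [0.5596, -0.0788, 0.2087]
tcp_rot: [[0.993, -0.004, -0.122], [0.122, 0.002, 0.993], [-0.004, -1.0, 0.002]]
force: [-0.3, -0.1, 0.4]
opening: 0.719
```

```bash
cat > chk.py <<'E'
from h import *
import sys
nm=sys.argv[1];zt=float(sys.argv[2])
s=read_state();print(s['time_s'],s['position'],s['force'])
c=cap('wrist')
C=np.array([.5486,.0166]);u=np.array([.9928,.1201]);v=np.array([-.1201,.9928])
for y in(-72,-50,-40,0,40,50,72):
    pts=[[*(C+u*x/1000+v*y/1000),zt] for x in np.linspace(-22,22,12)]
    uv=px(c,pts); ok=(uv[:,0]>0)&(uv[:,0]<639)&(uv[:,1]>0)&(uv[:,1]<399)
    if ok.any(): d=dpt(c,uv[ok])[:,2]*1000; print(y,np.median(d).round(2),d.min().round(1),d.max().round(1))
p=px(c,[[*C,zt]])[0];print(p)
save(c,nm,(200,0,440,300),2.0)
E
python3 chk.py w4 .039
```

```text
11.8 [ 0.55958132 -0.07877044  0.20868234] [-0.28666241 -0.06825612  0.42129359]
-72 40.24 39.1 41.9
-50 40.4 39.2 41.2
-40 40.5 39.3 41.2
0 41.38 39.6 41.9
40 40.4 39.3 41.7
50 40.32 39.3 41.2
72 41.22 38.3 42.1
[319.17014856  95.16565726]
```

View pics/w4.png

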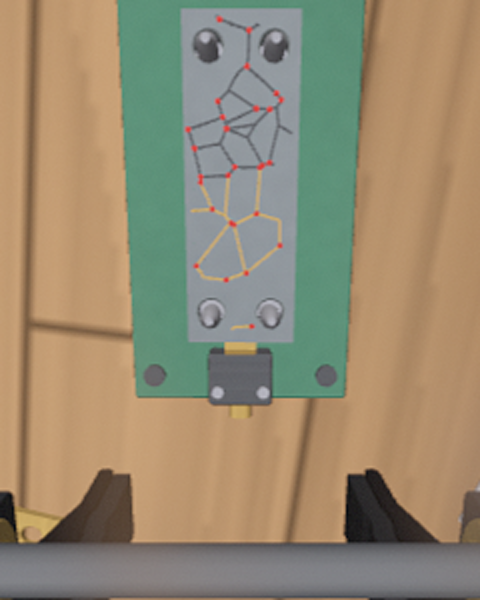

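The plate is level and home: its top reads 40 to 41 mm at both ends, with no tilt. All four pins show, and the plunger tip is at (240,347). Next is the template.

play_rows:
  commands:
    - [[-0.02, -0.04, -0.01], [0, 0, -0.1]]
    - [[-0.05, -0.09, -0.04], [0, 0, -0.2]]
    - [[-0.08, -0.14, -0.08], [0, 0, -0.258]]
    - [[-0.105, -0.175, -0.12], [0, 0, -0.258]]
    - [[-0.109, -0.182, -0.148], [0, 0, -0.258]]
    - [[-0.109, -0.182, -0.16], [0, 0, -0.258]]
    - [[-0.109, -0.182, -0.168], [0, 0, -0.258]]
    - [[-0.109, -0.182, -0.168], [0, 0, -0.258]]

```text
time_s: 12.85
position: [0.4526, -0.2612, 0.0427]
tcp_rot: [[0.991, 0.0, 0.135], [-0.135, -0.0, 0.991], [0.0, -1.0, -0.0]]
force: [-0.3, -0.1, -0.2]
opening: 0.999
```

play_rows:
  commands:
    - [[-0.0015, 0, -0.008], [0, 0, 0]]
    - [[-0.0015, 0, -0.0145], [0, 0, 0]]
    - [[-0.0015, 0, -0.0155], [0, 0, 0]]
    - [[-0.0015, 0, -0.0155], [0, 0, 0]]
    - [[-0.0015, 0, -0.0155], [0, 0, 0]]

```text
time_s: 13.48
position: [0.4505, -0.2623, 0.0272]
tcp_rot: [[0.991, 0.0, 0.137], [-0.137, -0.0, 0.991], [0.0, -1.0, -0.0]]
force: [-0.7, 0.2, -0.2]
opening: 0.999
```

play_rows:
  commands:
    - [[0, 0.001, -0.001], [0, 0, 0]]
    - [[0, 0.001, -0.001], [0, 0, 0]]

```text
time_s: 13.72
position: [0.4504, -0.261, 0.026]
tcp_rot: [[0.991, -0.0, 0.137], [-0.137, 0.0, 0.991], [-0.0, -1.0, 0.0]]
force: [0.4, 0.9, -0.3]
opening: 1.0
```

play_rows:
  commands:
    - [[0, 0, 0], [0, 0, 0]]
    - [[0, 0, 0], [0, 0, 0]]
    - [[0, 0, 0], [0, 0, 0]]
    - [[0, 0, 0], [0, 0, 0]]
  gripper: 0.045

```text
time_s: 14.22
position: [0.4502, -0.261, 0.026]
tcp_rot: [[0.991, -0.001, 0.136], [-0.136, 0.0, 0.991], [-0.001, -1.0, 0.0]]
force: [-0.8, -0.4, 1.1]
opening: 0.655
```

play_rows:
  commands:
    - [[0, 0, 0.02], [0, 0, 0]]
    - [[0, 0, 0.06], [0, 0, 0]]
    - [[0.02, 0.02, 0.12], [0, 0, 0.1]]
    - [[0.05, 0.07, 0.16], [0, 0, 0.2]]
    - [[0.09, 0.11, 0.18], [0, 0, 0.257]]
    - [[0.116, 0.13, 0.19], [0, 0, 0.257]]
    - [[0.116, 0.13, 0.19], [0, 0, 0.257]]
    - [[0.116, 0.13, 0.19], [0, 0, 0.257]]
    - [[0.116, 0.13, 0.19], [0, 0, 0.257]]

```text
time_s: 15.35
position: [0.5648, -0.1315, 0.2148]
tcp_rot: [[0.993, -0.003, -0.118], [0.118, 0.001, 0.993], [-0.003, -1.0, 0.001]]
force: [-0.1, -0.5, -3.6]
opening: 0.662
```

```bash
python3 - <<'E'
from h import *
s=read_state();print(s['time_s'],s['position'],s['tcp_rot'].round(4).tolist(),s['force'],s['opening'])
c=cap('wrist');save(c,'w5',(220,40,420,240),4.0)
import pickle;pickle.dump((c,s),open('w5.pkl','wb'))
E
```

```text
15.35 [ 0.5647848  -0.13152617  0.21483803] [[0.993, -0.0032, -0.1184], [0.1184, 0.0011, 0.993], [-0.0031, -1.0, 0.0015]] [-0.14678411 -0.51314647 -3.64422786] 0.661973688281504
```

View pics/w5.png

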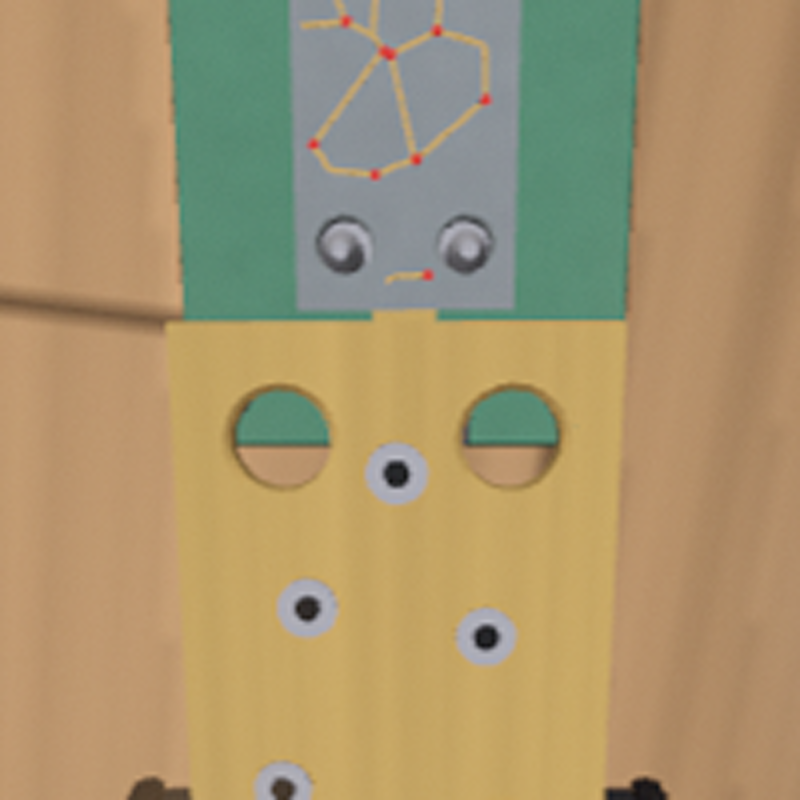

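The template hangs straight in the jaws, with its far holes at (281,437) and (511,437) in the crop and the seated plate's posts at (344,244) and (466,244).

```bash
python3 - <<'E'
from h import *
import pickle;c,s=pickle.load(open('w5.pkl','rb'))
f=lambda P:[(220+x/4-.4,40+y/4-.4) for x,y in P]
t=s['position']*1000
H=ray(c,f([(281,437),(511,437)]),(t[2]-20)/1000)[:,:2]*1000
R=s['tcp_rot'];u=R[:2,0];v=R[:2,2]
d=H.mean(0)-t[:2];print(H,'along x',d@u,'along y',d@v, 'ang',np.degrees(np.arctan2(*(H[1]-H[0])[::-1])))
# same for plate picture
c,b=pickle.load(open('w3.pkl','rb'))
P=ray(c,[(289.55,149.65),(348.2,149.65)],.0967)[:,:2]*1000; d=P.mean(0)-[550.03,16.6]
print('plate ref',d@[.9928,.1195],d@[-.1195,.9928])
E
```

```text
[[543.69859936 -73.78653277]
 [573.4506139  -70.23404362]] along x 0.8816947837375955 along y 59.83244867890292 ang 6.809068777382796
plate ref 1.1329026444924721 59.97223649118511
```

play_rows:
  commands:
    - [[-0.004, 0.04, -0.02], [0, 0, 0.002]]
    - [[-0.009, 0.085, -0.05], [0, 0, 0.002]]
    - [[-0.013, 0.12, -0.075], [0, 0, 0.002]]
    - [[-0.0155, 0.14, -0.095], [0, 0, 0.002]]
    - [[-0.0163, 0.1483, -0.108], [0, 0, 0.002]]
    - [[-0.0163, 0.1483, -0.114], [0, 0, 0.002]]
    - [[-0.0163, 0.1483, -0.114], [0, 0, 0.002]]
    - [[-0.0163, 0.1483, -0.114], [0, 0, 0.002]]

```text
time_s: 16.4
position: [0.551, 0.0161, 0.1027]
tcp_rot: [[0.993, 0.002, -0.12], [0.12, -0.0, 0.993], [0.002, -1.0, -0.001]]
force: [-0.1, 0.2, -4.9]
opening: 0.653
```

play_rows:
  commands:
    - [[-0.0018, 0.0005, -0.006], [0, 0, 0]]
    - [[-0.0018, 0.0005, -0.012], [0, 0, 0]]
    - [[-0.0018, 0.0005, -0.014], [0, 0, 0]]
    - [[-0.0018, 0.0005, -0.014], [0, 0, 0]]
    - [[-0.0018, 0.0005, -0.014], [0, 0, 0]]

```text
time_s: 17.02
position: [0.5485, 0.0177, 0.0881]
tcp_rot: [[0.993, 0.0, -0.122], [0.122, -0.0, 0.993], [0.0, -1.0, -0.0]]
force: [0.6, 0.4, -4.1]
opening: 0.656
```

play_rows:
  commands:
    - [[0, -0.0008, -0.005], [0, 0, -0.001]]
    - [[0, -0.0008, -0.01], [0, 0, -0.001]]
    - [[0, -0.0008, -0.015], [0, 0, -0.001]]
    - [[0, -0.0008, -0.017], [0, 0, -0.001]]
    - [[0, -0.0008, -0.017], [0, 0, -0.001]]

```text
time_s: 17.65
position: [0.5482, 0.0169, 0.0708]
tcp_rot: [[0.993, -0.0, -0.121], [0.121, 0.0, 0.993], [-0.0, -1.0, 0.0]]
force: [-0.3, -0.4, -3.8]
opening: 0.657
```

Five to six millimetres left, free of contact.

play_rows:
  commands:
    - [[0.0002, 0, -0.002], [0, 0, 0]]
    - [[0.0002, 0, -0.004], [0, 0, 0]]
    - [[0.0002, 0, -0.005], [0, 0, 0]]
    - [[0.0002, 0, -0.0055], [0, 0, 0]]
    - [[0.0002, 0, -0.0055], [0, 0, 0]]

```text
time_s: 18.27
position: [0.5485, 0.0169, 0.0655]
tcp_rot: [[0.993, -0.0, -0.121], [0.121, 0.0, 0.993], [-0.0, -1.0, 0.0]]
force: [0.5, 0.0, -4.1]
opening: 0.663
```

play_rows:
  commands:
    - [[0, 0, -0.001], [0, 0, 0]]
    - [[0, 0, -0.001], [0, 0, 0]]
    - [[0, 0, -0.001], [0, 0, 0]]

```text
time_s: 18.65
position: [0.5486, 0.0169, 0.065]
tcp_rot: [[0.993, 0.0, -0.121], [0.121, -0.0, 0.993], [0.0, -1.0, -0.0]]
force: [-0.9, 0.2, 2.5]
opening: 0.658
```

Contact: the template is resting on the plate. I'll release it and lift clear.

play_rows:
  commands:
    - [[0, 0, 0], [0, 0, 0]]
    - [[0, 0, 0], [0, 0, 0]]
    - [[0, 0, 0], [0, 0, 0]]
    - [[0, 0, 0], [0, 0, 0]]
  gripper: 0.087

```text
time_s: 19.15
position: [0.5486, 0.0168, 0.0645]
tcp_rot: [[0.993, 0.0, -0.121], [0.121, -0.0, 0.993], [0.0, -1.0, -0.0]]
force: [-0.1, -0.5, 0.7]
opening: 0.97
```

play_rows:
  commands:
    - [[0, 0, 0.03], [0, 0, 0]]
    - [[0, 0, 0.08], [0, 0, 0]]
    - [[0.006, -0.05, 0.12], [0, 0, 0]]
    - [[0.011, -0.09, 0.145], [0, 0, 0]]
    - [[0.011, -0.095, 0.145], [0, 0, 0]]
    - [[0.011, -0.095, 0.145], [0, 0, 0]]
    - [[0.011, -0.095, 0.145], [0, 0, 0]]

```text
time_s: 20.02
position: [0.5583, -0.0767, 0.2082]
tcp_rot: [[0.993, -0.003, -0.122], [0.122, 0.002, 0.993], [-0.003, -1.0, 0.002]]
force: [-0.7, -0.1, 0.1]
opening: 0.997
```

```bash
python3 chk.py w6 .045
```

```text
20.025 [ 0.55826472 -0.07668158  0.20818931] [-0.66146199 -0.11133614  0.08784529]
-72 46.75 45.2 47.4
-50 46.75 45.5 47.7
-40 46.3 45.5 47.7
0 46.59 45.3 47.3
40 45.99 45.7 47.5
50 46.86 46.1 48.1
72 46.76 45.4 48.0
[320.14814968  97.15400119]
```

View pics/w6.png

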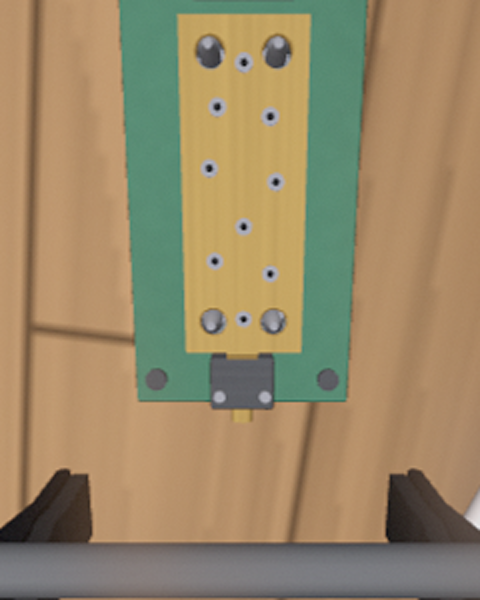

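The template is flat: its top reads 46 to 47 mm at both ends, about 6 mm above the plate's earlier reading, with all four pins through it. Now I'll close the fingers and go over the clamp arm to the handle's near side.

play_rows:
  commands:
    - [[0, 0, 0.04], [0, 0, 0]]
    - [[-0.003, 0.03, 0.06], [0, 0, 0]]
    - [[-0.01, 0.09, 0.06], [0, 0, 0]]
    - [[-0.017, 0.15, 0.06], [0, 0, 0]]
    - [[-0.024, 0.21, 0.06], [0, 0, 0]]
    - [[-0.0287, 0.245, 0.06], [0, 0, 0]]
    - [[-0.0287, 0.2508, 0.06], [0, 0, 0]]
    - [[-0.0287, 0.2508, 0.06], [0, 0, 0]]
    - [[-0.0287, 0.2508, 0.06], [0, 0, 0]]
  gripper: 0.0

```text
time_s: 21.2
position: [0.531, 0.1717, 0.2692]
tcp_rot: [[0.993, -0.001, -0.12], [0.12, -0.001, 0.993], [-0.001, -1.0, -0.0]]
force: [0.0, 0.0, -0.7]
opening: 0.063
```

```bash
python3 - <<'E'
from h import *
s=read_state();print(s['time_s'],s['position'],s['tcp_rot'].round(4).tolist(),s['opening'])
c=cap('wrist');b=cap('side')
a2=cv2.resize(c['frame'][:,140:500,::-1],(400,444)); b2=cv2.resize(b['frame'][90:270,260:420,::-1],(395,444))
cv2.imwrite('pics/m7.png',np.hstack([a2,b2]))
C=np.array([.5486,.0167]);v=np.array([-.1201,.9928])
P=[[*(C+v*y/1000),z/1000] for y,z in((184.6,159),(194.8,182),(148,77))];print((px(c,P)-[140,0])*400/360,(px(b,P)-[260,90])*444/180)
E
```

```text
21.2 [0.53095476 0.17165057 0.26924271] [[0.9928, -0.0006, -0.1196], [0.1196, -0.0005, 0.9928], [-0.0006, -1.0, -0.0005]] 0.06281588680188233
[[195.96971323 194.63744508]
 [195.62133713 186.20313925]
 [196.79793778 214.89861393]] [[185.53126838 157.5682963 ]
 [187.63133202 136.97356834]
 [178.20827831 229.22439374]]
```

View pics/m7.png

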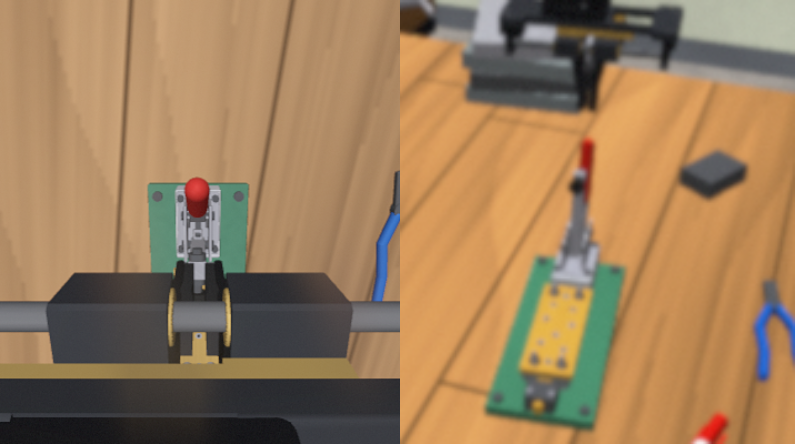

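The handle (red, (196,195) in the left half) is where predicted, and the fingers are in front of it. I'll descend on its clamp-arm side.

play_rows:
  commands:
    - [[-0.001, 0.001, -0.03], [0, 0, 0]]
    - [[-0.001, 0.001, -0.055], [0, 0, 0]]
    - [[-0.001, 0.001, -0.072], [0, 0, 0]]
    - [[-0.001, 0.001, -0.08], [0, 0, 0]]
    - [[-0.001, 0.001, -0.081], [0, 0, 0]]
    - [[-0.001, 0.001, -0.081], [0, 0, 0]]

```text
time_s: 22.05
position: [0.5304, 0.1735, 0.1892]
tcp_rot: [[0.993, 0.001, -0.12], [0.12, 0.0, 0.993], [0.001, -1.0, -0.0]]
force: [0.2, 0.2, -0.1]
opening: 0.006
```

play_rows:
  commands:
    - [[-0.0006, 0.0045, -0.0005], [0, 0, 0]]
    - [[-0.0011, 0.0089, -0.001], [0, 0, 0]]
    - [[-0.002, 0.016, -0.0042], [0, 0, 0]]
    - [[-0.0028, 0.0232, -0.0076], [0, 0, 0]]
    - [[-0.0036, 0.0298, -0.0118], [0, 0, 0]]
    - [[-0.0044, 0.0363, -0.0162], [0, 0, 0]]
    - [[-0.0051, 0.042, -0.0215], [0, 0, 0]]
    - [[-0.0058, 0.0478, -0.027], [0, 0, 0]]

```text
time_s: 23.05
position: [0.5237, 0.2219, 0.1609]
tcp_rot: [[0.993, -0.001, -0.121], [0.121, -0.0, 0.993], [-0.001, -1.0, 0.0]]
force: [0.7, 0.4, -0.8]
opening: 0.005
```

play_rows:
  commands:
    - [[-0.0006, 0.0045, -0.0055], [0, 0, 0]]
    - [[-0.0011, 0.0087, -0.0113], [0, 0, 0]]
    - [[-0.0015, 0.0124, -0.0183], [0, 0, 0]]
    - [[-0.0019, 0.0157, -0.0254], [0, 0, 0]]
    - [[-0.0022, 0.0182, -0.033], [0, 0, 0]]
    - [[-0.0024, 0.0203, -0.0405], [0, 0, 0]]
    - [[-0.0024, 0.0203, -0.0405], [0, 0, 0]]

```text
time_s: 23.92
position: [0.5212, 0.2418, 0.1203]
tcp_rot: [[0.993, -0.001, -0.121], [0.121, -0.0, 0.993], [-0.001, -1.0, -0.0]]
force: [0.1, -0.0, 0.1]
opening: 0.006
```

play_rows:
  commands:
    - [[-0.0001, 0.0008, -0.004], [0, 0, 0]]
    - [[-0.0002, 0.0013, -0.008], [0, 0, 0]]
    - [[-0.0002, 0.0013, -0.0095], [0, 0, 0]]
    - [[-0.0002, 0.0013, -0.0095], [0, 0, 0]]

```text
time_s: 24.42
position: [0.5215, 0.2431, 0.1115]
tcp_rot: [[0.993, 0.0, -0.121], [0.121, -0.0, 0.993], [0.0, -1.0, -0.0]]
force: [0.2, 0.3, -0.0]
opening: 0.004
```

```bash
cat > red.py <<'E'
from h import *
s=read_state();print(s['time_s'],s['position'],s['force'])
C=np.array([.5486,.0167]);u=np.array([.9928,.1201]);v=np.array([-.1201,.9928])
for n in('side','wrist','top'):
    c=cap(n);hsv=cv2.cvtColor(c['frame'],cv2.COLOR_RGB2HSV).astype(int)
    m=((hsv[:,:,0]<6)|(hsv[:,:,0]>174))&(hsv[:,:,1]>150)&(hsv[:,:,2]>50)&(c['depth']>0)
    vv,uu=np.where(m)
    if not len(uu): print(n,'none');continue
    P=dpt(c,np.c_[uu,vv]); J=np.c_[(P[:,:2]-C)@u,(P[:,:2]-C)@v,P[:,2]]*1000
    k=(abs(J[:,0])<30)&(J[:,1]>120)&(J[:,1]<300)&(J[:,2]>30); J=J[k]; print(n,len(J))
    for a in range(140,280,15):
        q=J[(J[:,1]>=a)&(J[:,1]<a+15)]
        if len(q): print('  y',a,'z',np.percentile(q[:,2],[10,50,90]).round(0),'n',len(q))
E
python3 red.py
```

```text
24.425 [0.52147764 0.24307114 0.11151677] [ 0.24489597  0.29933366 -0.00880627]
side 28
  y 185 z [83. 84. 87.] n 9
  y 200 z [82. 84. 86.] n 12
  y 215 z [85. 88. 91.] n 7
wrist 1335
  y 215 z [132. 132. 133.] n 10
  y 230 z [ 84.  87. 111.] n 467
  y 245 z [83. 86. 88.] n 742
  y 260 z [80. 82. 84.] n 116
top 15
  y 185 z [80. 83. 87.] n 13
  y 200 z [82. 82. 83.] n 2
```

The handle is down and roughly level (top at about 84 to 87 mm along its length). I'll press on to make sure it locks.

play_rows:
  commands:
    - [[0, 0, -0.0015], [0, 0, 0]]
    - [[0, 0, -0.003], [0, 0, 0]]
    - [[0, 0, -0.003], [0, 0, 0]]

```text
time_s: 24.95
position: [0.5216, 0.2431, 0.111]
tcp_rot: [[0.993, 0.001, -0.121], [0.121, 0.0, 0.993], [0.001, -1.0, -0.0]]
force: [-4.4, -1.4, 14.8]
opening: 0.006
```

play_rows:
  commands:
    - [[0, 0, -0.002], [0, 0, 0]]
    - [[0, 0, -0.003], [0, 0, 0]]
    - [[0, 0, -0.003], [0, 0, 0]]

```text
time_s: 25.32
position: [0.5216, 0.2431, 0.1107]
tcp_rot: [[0.993, 0.002, -0.121], [0.121, 0.0, 0.993], [0.002, -1.0, -0.0]]
force: [-7.8, -2.6, 31.8]
opening: 0.005
```

play_rows:
  commands:
    - [[0, 0, 0.03], [0, 0, 0]]
    - [[-0.005, 0.03, 0.08], [0, 0, 0]]
    - [[-0.02, 0.06, 0.13], [0, 0, 0]]
    - [[-0.03, 0.08, 0.15], [0, 0, 0]]
    - [[-0.03, 0.08, 0.15], [0, 0, 0]]
    - [[-0.03, 0.08, 0.15], [0, 0, 0]]

```text
time_s: 26.08
position: [0.4909, 0.3222, 0.2544]
tcp_rot: [[0.993, -0.002, -0.121], [0.121, -0.001, 0.993], [-0.002, -1.0, -0.001]]
force: [0.4, 0.7, -0.9]
opening: 0.009
```

```bash
python3 red.py; python3 - <<'E'
from h import *
# stack check: heights on the template, side and top cameras
C=np.array([.5486,.0167]);u=np.array([.9928,.1201]);v=np.array([-.1201,.9928])
for n in('side','top'):
    c=cap(n)
    for y in(-70,-45,-25,0,20,50,70,90):
        uv=px(c,[[*(C+u*x/1000+v*y/1000),.045] for x in np.linspace(-24,24,12)])
        d=dpt(c,uv)[:,2]*1000;print(n,y,np.median(d).round(1),np.percentile(d,[10,90]).round(1))
E
```

```text
26.075 [0.49092679 0.32224605 0.25439908] [ 0.38932647  0.66167463 -0.87318992]
side 41
  y 170 z [86. 86. 86.] n 1
  y 185 z [83. 85. 86.] n 8
  y 200 z [83. 84. 86.] n 10
  y 215 z [84. 84. 85.] n 11
  y 230 z [82. 84. 86.] n 7
  y 245 z [82. 84. 85.] n 4
wrist 124
  y 245 z [82. 86. 87.] n 90
  y 260 z [80. 82. 85.] n 34
top 85
  y 185 z [80. 83. 86.] n 13
  y 200 z [80. 85. 87.] n 20
  y 215 z [79. 84. 88.] n 19
  y 230 z [80. 84. 86.] n 18
  y 245 z [82. 85. 88.] n 15
side -70 43.9 [42.4 46. ]
side -45 44.5 [43.  46.4]
side -25 44.8 [42.5 46.5]
side 0 44.0 [42.3 45.4]
side 20 44.9 [42.6 50.5]
side 50 44.9 [41.9 76.5]
side 70 54.0 [43.8 87.9]
side 90 45.2 [43.  78.9]
top -70 45.3 [40.4 48.2]
top -45 44.1 [40.2 46.5]
top -25 43.6 [41.2 46.8]
top 0 43.9 [39.3 48.2]
top 20 46.4 [43.  84.1]
top 50 46.7 [44.5 78.1]
top 70 44.4 [40.2 78.3]
top 90 43.0 [17.6 79.8]
```

The handle stays level along its whole length with the hand away. The template reads level at its full height of 45 mm, and the clamp arm lies over it. I'm handing in.

```bash
python3 -c "
from rig import *
print(hand_in())"
```

```text
the job is handed in; nothing more can be done
None
```

The job is handed in, at about 26 s of the 72 s allowed; no verdict was given.

**What I did**
- I lowered the grey plate over the four posts, released it, and pressed it past the plunger with closed fingers at y = -37 mm.
- I then laid the smaller brass template on top and released it.
- Last, I swung the red handle down with the fingertips and moved the hand clear.

**Last checks**
- **Plate:** the press reached 28 N with no further travel, and the top was level at both ends. Depth read 40–41 mm against 39 mm expected, which fits a calibration offset of about 1.5 mm.
- **Template:** it lay flat, at 46–47 mm in the wrist view before clamping and about 44–45 mm in the other two views afterwards (45 mm expected).
- **Handle:** it took 32 N against a hard stop. It then stayed level along its whole length, with its top at 84–86 mm (86 mm expected), after I let go.

**What disagreed or was not checked**
- The first top-view estimate of the jig centre was about 7 mm off in y. I used the wrist-camera value instead, and the plate went over the pins with it.
- I could not measure the rubber foot's force on the template. I inferred it from the handle being at its stop and the arm lying over the stack.
- I did not look at the pliers, marker and offcut again at the end; no move went near them.
- I had used all 12 picture views, so the handle and final stack checks were numeric only.

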